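# Clamp a brake spoon for dressing its blade

### The job

Set the flat brake spoon up for dressing with the oil stone: lay it flat across the steel plate of the toggle clamp, with its dipped grip centred under the clamp's raised round foot and its bare blade sticking out square past one side of the plate, then swing the clamp's red lever right down until the foot holds the grip fast. Let go of everything and leave the rest of the bench as it is.

Things in the scene. Friction and masses are not known exactly. Their poses are not given: they have to be found in the camera images.
- toggle_fixture: steel toggle clamp on a plate, bolted to the bench. Origin on the plate's underside below the pivots; z up, y along the clamp from lever to foot, x along the hinges. Plate: x -45 to +45, y -34 to +116 mm, its top 10 mm above the bench. The cheeks that carry the pivots fill x -11 to +11, y -17 to +28 mm, up to 44 mm high.
- toggle_fixture_handle (a joint): red lever, rad: 0 shut (level, pointing to the clamp's -y), grows as it swings up; about 1.3 to 1.46 is open, stop 1.48. Hinge along the clamp's x at y -3, z 40 mm. Shut, its round grip (17 mm thick) runs from y -41 to -116 mm, axis at z 48 mm (8 mm above the hinge line). Stiff: about 8 N at the grip moves it, about 15 N once the foot is on the spoon; it stays where it is left.
- clamp_foot (a point): centre of the underside of the arm's round foot, 18 mm across; x 0, y 91 mm in the clamp's frame when shut, 6 mm above the plate if nothing lies there. The arm rises with the lever: open, the foot hangs 95 to 120 mm above the bench at y 45 to 70 mm. Arm and foot stay within 9 mm of x = 0: keep the hand that lays the spoon 55 mm or more to the side. It meets the grip at lever 0.04: press firmly.
- toggle_fixture_arm: the clamp arm that carries the foot; same axes as the clamp when shut.
- spoon_mid (a point): middle of the flat brake spoon (228 mm, 0.19 kg), 4 mm above its underside; z up, y from grip to blade. Dark blue dipped grip: y -114 to +10 mm, 20 mm wide, 8 mm thick. Bare steel blade: y +10 to +114 mm, 16 mm wide, 4 mm thick, its underside 1 mm above the grip's. Balances at y -23 mm. Starts flat on the bench left of the clamp.
- spoon_bar: the same spoon; origin on its underside below spoon_mid, same axes.
- oil_stone: dark oil stone 25 x 51 x 13 mm, bystander to the right of the clamp; origin at its underside.
- abrasive_pad: grey scuff pad 30 x 58 x 19 mm, bystander to the right of the clamp; origin at its underside.
- tape_roll: roll of black tape, 70 mm across, 19 mm high, bystander at the back left; origin at its underside.

How it is judged (in metres and radians):
At the end, for the whole second after the job is handed in: The lever is down (below 0.08 rad) and the foot presses on the spoon's grip with more than 4 N, its centre within 9 mm of the grip's centre line and 0 to 90 mm from the spoon's middle towards the grip end; the spoon lies flat (within 0.12 rad), across the plate to within 0.35 rad of square, at rest (value of joint toggle_fixture_handle below 0.08 rad and contact force between toggle_fixture_arm and spoon_bar above 4 N and x of clamp_foot in the frame of spoon_mid between -0.009 and 0.009 m and y of clamp_foot in the frame of spoon_mid between -0.09 and 0 m and angle between the y axis of spoon_mid and the x axis of toggle_fixture, either way round below 0.35 rad and angle between spoon_mid's own z axis and vertical below 0.12 rad and linear speed of spoon_bar below 0.02 m/s); the robot touches nothing.
It fails at once if the oil stone, the scuff pad or the tape roll is pushed more than 30 mm (distance of any of oil_stone, abrasive_pad, tape_roll from where it was at the start of the episode above 0.03 m).
It also fails if it takes over 62 s, if anything falls off the work surface, if the arm or the gripper's body presses on something with over 40 N, if the wrist force passes 120 N, or if a joint passes its speed limit or range.

### The arm

A 6-joint arm with a two-finger parallel gripper is mounted at the origin on a cart in front of the work surface, level with it; the furniture and walls round the work are solid. World frame = base frame: x ahead of the robot, y to its left, z up, the work surface at z = 0. Lengths are in m, angles in degrees, forces in N, time in s.
With the tool pointing down it reaches from about 0.4 to 0.825 m from the base axis. Payload 7 kg.
Tool frame: the origin (TCP) lies on the centre line of the jaws, within the pads' length; the fingertips stand r.nose_length ahead of it and the grasp point (between the pads) lies 2 mm behind it (r.nose_length is the distance from the TCP to the fingertips, in m); z points along the fingers, y is the direction in which the jaws open and shut (so a half turn about z gives the same grasp; the last joint's range is limited). The gripper opens to 88 mm and grips with 3 to 60 N. Pads are 19 mm wide; open, the fingers measure 130 mm over their backs; the gripper's body (78 mm by 193 mm) begins 47 mm behind the grasp point.
Start: joints at [-49.784, 20.546, 0.682, 0, -70.136, -16.507], TCP at [0.271, -0.618, 0.244] pointing down, gripper open.
Joint ranges: [-176.03, 176.03], [-82.01, 121.73], [-58.28, 71.71], [-173.87, 95.51], [-174.79, -0.11], [-173.66, 173.66]. Speed limits (degrees/s): [136.94, 136.94, 172.46, 180, 180, 180].

### API

Orientations are given as [roll, pitch, yaw] about the fixed x, y, z axes, in that order (R = Rz(yaw) Ry(pitch) Rx(roll)).
In Python, from plant import r gives the robot as it stands.
- The arm moves only by the tool apply_moves, never from a script. Its argument "targets" is a list of rows, each a list of 3 entries, a list of its own where there are three numbers: the shift along the tool's x, y, z scaled (see below), then the turn, a rotation vector about the tool's x, y, z scaled (see below), then the finger opening in mm, from 0 to 87.6. A call has 1 to 5 rows; each row shifts and turns the pose as measured when the row begins, along the tool's axes as they then stand; what a row does not reach is not made up. The controller multiplies each number of a shift by 0.04 m and each number of a turn by 8 degrees. A row lasts 1/10 s, in which the tool goes at most 50 mm and 8.59 degrees, less where a joint would pass 70% of its speed; a pose out of reach is approached as far as the arm can. A call with a number of a shift or a turn outside -1 to 1 is refused whole. A call with a gripper value outside its range is refused whole. The fingers move at their own pace and stop on an object; "squeeze" is the grip in N (left out, the last holds). Time passes only in rows, so rows that do not move let the fingers close. It gives the time, the measured TCP pose, the force and the opening at its end, in the units of the state.
- r.get_state(): the state, without advancing time (a new reading comes with each control period).
- r.capture(name): name is "scene" or "top" or "wrist"; returns a dict with "img" (480x640x3 uint8, blue, green, red), "z_map" (480x640 float32, m along the optical axis (not along the pixel's ray), 0 where there is no reading), "fx", "fy", "cx", "cy" (pixels), "camera_from_world" (4x4, takes a point from world to camera coordinates); the wrist camera has in their place "mount" (4x4, takes a point from camera to tool coordinates, whose origin is the TCP and whose axes are the flange's). Camera axes: x right, y up, looking along -z (the intrinsics and any distortion apply to the point x, -y, -z); pixel columns grow to the right and rows downward; lengths in m; the calibration is good to about 2 mm. A picture is of the moment at which its call begins: read the wrist's pose just before it.
- r.close_job(): hands the job in, once; it reports no verdict.
The state is a dict: "time_s": time; "joints": joint angles; "qd": joint speeds; "joint_torque": joint torques, N m; "tcp_pos": TCP position; "eef_rot": TCP orientation; "contact_force": force on the tool from outside, world axes, zero at the start; "moment": the same for the moment, N m; "gripper_width": finger opening in m.
Only numpy, scipy, OpenCV 4.12 (cv2) and the standard library are available. Lean on these libraries where they do the work, as an engineer would, in place of code of your own. Each camera call takes 0.05 s, during which the arm holds its last target.

## Working session

There is one attempt and no reset: what is moved stays moved. The work goes in short steps, Python scripts to look and compute and a tool call to move; the robot and the scene stay as the last step left them, time stands still between calls to the robot, and variables do not carry over. Pictures are saved under pics/ and viewed, and the job is handed in when it is done.

Besides the shell and the picture viewer there is one more tool, called after ">>>" as name([rows], argument=value, ...), one row to a line, values as JSON. apply_moves: Moves the arm, as the interface text tells. Its arguments: {"type":"object","properties":{"targets":{"type":"array","items":{"type":"array"}},"squeeze":{"type":"number"}},"required":["targets"]}

```bash
mkdir -p pics; ls; python3 - <<'E'
from plant import r
import cv2,numpy as np,pickle
print(r.get_state(), r.nose_length)
for n in("scene","top"):
    c=r.capture(n); cv2.imwrite(f"pics/{n}0.png",c["img"]); pickle.dump(c,open(f"{n}0.pkl","wb"))
    print(n,c["fx"],c["fy"],c["cx"],c["cy"],np.round(c["camera_from_world"],3).tolist(),c.keys())
E
```

```text
pics
{'time_s': 0.0, 'joints': array([-4.97827203e+01,  2.05895267e+01,  6.35257310e-01, -2.00976075e-02,
       -7.01365261e+01, -1.65075770e+01]), 'qd': array([ 0.09986577,  0.00861553, -0.0681923 , -0.02914924,  0.02592217,
       -0.02129623]), 'joint_torque': array([ 1.86240213e-03, -5.82711303e+01,  2.93054670e+01,  6.99728921e+00,
        6.53704628e-03, -1.62275228e-04]), 'tcp_pos': array([ 0.27122308, -0.61761591,  0.24265555]), 'eef_rot': array([ 1.79907578e+02, -7.68672481e-03, -1.56297135e+02]), 'contact_force': array([-0.67881597,  0.08745147, -0.72751414]), 'moment': array([-0.0146883 ,  0.03800815, -0.01351205]), 'gripper_width': 0.08746636814212681} 0.017
scene 487.1875501455442 487.1875501455442 314.41008272830913 234.41287240645065 [[-0.841, -0.542, 0.004, 0.516], [0.391, -0.602, 0.697, -0.249], [-0.375, 0.587, 0.717, -1.069], [0.0, 0.0, 0.0, 1.0]] dict_keys(['img', 'z_map', 'fx', 'fy', 'cx', 'cy', 'camera_from_world'])
top 601.3519939017268 601.3519939017268 318.04230227211315 257.48300689766637 [[-0.005, -1.0, -0.006, 0.053], [0.996, -0.006, 0.087, -0.577], [-0.087, -0.005, 0.996, -1.397], [0.0, 0.0, 0.0, 1.0]] dict_keys(['img', 'z_map', 'fx', 'fy', 'cx', 'cy', 'camera_from_world'])
```

View pics/scene0.png

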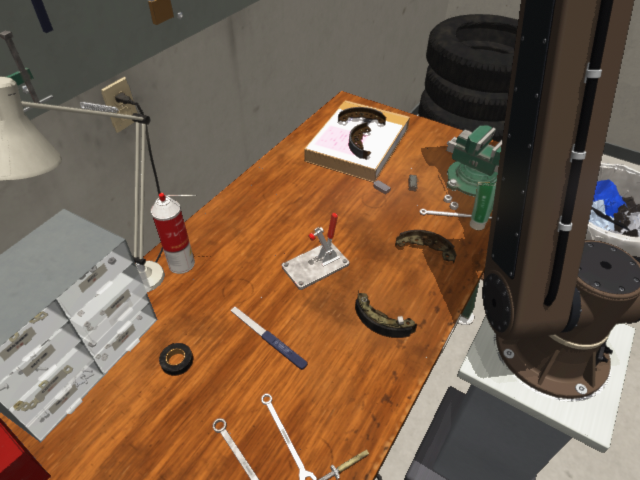

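View pics/top0.png

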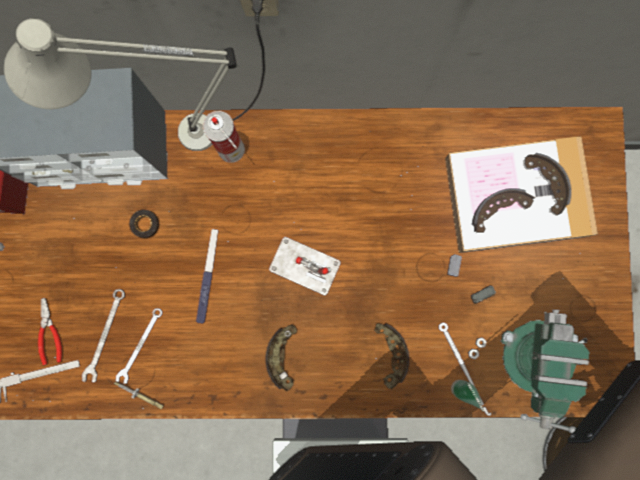

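The spoon is at about (207,275) in the top view, grip toward the robot. The plate is at about (305,266), with the red lever toward the right. Next I'll measure both.

```bash
cat > h.py <<'E'
import numpy as np,cv2,pickle
def toworld(c,u,v,z=None):
    K=c["camera_from_world"]; R=K[:3,:3]; t=K[:3,3]
    d=np.array([(u-c["cx"])/c["fx"],-(v-c["cy"])/c["fy"],-1.0])
    o=-R.T@t
    w=R.T@d
    if z is None: s=c["z_map"][int(round(v)),int(round(u))]
    else: s=(z-o[2])/w[2]
    return o+s*w
def cloud(c):
    v,u=np.mgrid[0:480,0:640]
    d=np.stack([(u-c["cx"])/c["fx"],-(v-c["cy"])/c["fy"],-np.ones_like(u,float)],-1)*c["z_map"][...,None]
    K=c["camera_from_world"]
    return (d-K[:3,3])@K[:3,:3]
def proj(c,p):
    q=c["camera_from_world"][:3,:3]@np.asarray(p)+c["camera_from_world"][:3,3]
    return c["cx"]-c["fx"]*q[0]/q[2], c["cy"]+c["fy"]*q[1]/q[2]
E
python3 - <<'E'
from h import *
c=pickle.load(open("top0.pkl","rb")); P=cloud(c); img=c["img"].astype(int)
cv2.imwrite("pics/topz.png",cv2.resize(c["img"][200:340,180:360],None,fx=4,fy=4,interpolation=cv2.INTER_CUBIC))
s=pickle.load(open("scene0.pkl","rb"))
cv2.imwrite("pics/scz.png",cv2.resize(s["img"][200:380,220:370],None,fx=3.3,fy=3.3,interpolation=cv2.INTER_CUBIC))
hsv=cv2.cvtColor(c["img"],cv2.COLOR_BGR2HSV)
x,y,z=P[...,0],P[...,1],P[...,2]
valid=c["z_map"]>0
blue=(hsv[...,0]>100)&(hsv[...,0]<135)&(hsv[...,1]>90)&(hsv[...,2]>40)
m=blue.copy(); m[:, :180]=0; m[:,230:]=0; m[:220]=0; m[340:]=0
n,l,st,ce=cv2.connectedComponentsWithStats(m.astype(np.uint8)); i=1+np.argmax(st[1:,4]); print(st[i],ce[i])
v,u=np.nonzero(l==i); g=np.array([toworld(c,a,b,.008) for a,b in zip(u,v)])
print("grip rect",cv2.minAreaRect(g[:,:2].astype(np.float32)),"depth z",np.median(z[v,u]))
# whole
m=((hsv[...,1]<90)&(hsv[...,2]>120))|blue; m[:, :190]=0; m[:,225:]=0; m[:215]=0; m[335:]=0
n,l,st,ce=cv2.connectedComponentsWithStats(m.astype(np.uint8)); i=1+np.argmax(st[1:,4]); print(st[i])
v,u=np.nonzero(l==i); g=np.array([toworld(c,a,b,.006) for a,b in zip(u,v)]); print("spoon",cv2.minAreaRect(g[:,:2].astype(np.float32)))
m=(hsv[...,1]<90)&(hsv[...,2]>110); m[:, :255]=0; m[:,355:]=0; m[:225]=0; m[305:]=0
n,l,st,ce=cv2.connectedComponentsWithStats(m.astype(np.uint8)); i=1+np.argmax(st[1:,4]); print(st[i])
v,u=np.nonzero(l==i); g=np.array([toworld(c,a,b,.010) for a,b in zip(u,v)]); rc=cv2.minAreaRect(g[:,:2].astype(np.float32));print("plate",rc,cv2.boxPoints(rc))
red=((hsv[...,0]<8)|(hsv[...,0]>172))&(hsv[...,1]>150); red[:, :270]=0; red[:,350:]=0; red[:235]=0; red[300:]=0
v,u=np.nonzero(red); print(np.c_[u,v][::8].tolist()); print(np.round(P[v,u],3)[::8].tolist())
# tall pts
t=valid&(z>.03)&(abs(x-.58)<.12)&(abs(y-.06)<.12)
print(np.round(P[t],3)[::6].tolist())
E
```

```text
Traceback (most recent call last):
ValueError: attempt to get argmax of an empty sequence
```

View pics/topz.png

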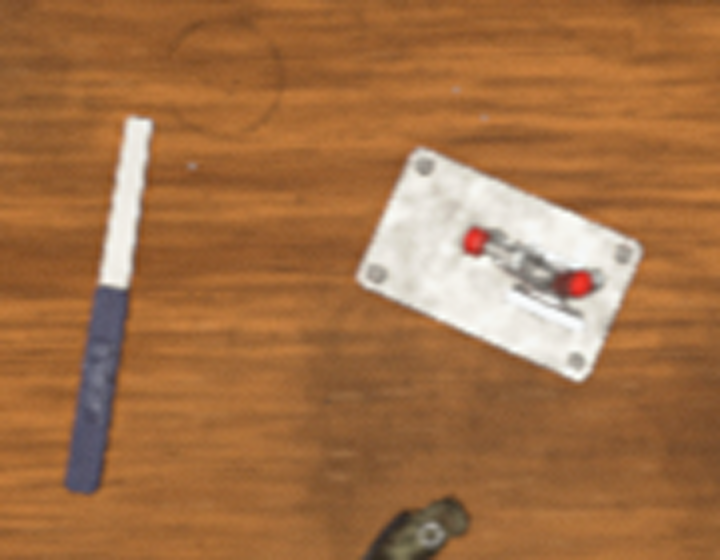

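View pics/scz.png

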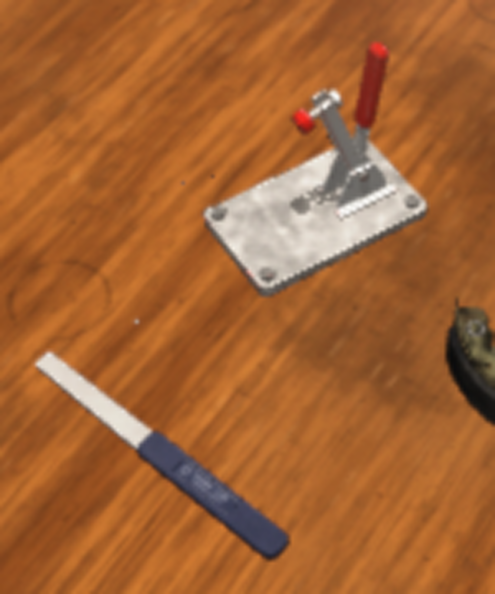

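```bash
python3 - <<'E'
from h import *
c=pickle.load(open("top0.pkl","rb"))
hsv=cv2.cvtColor(c["img"],cv2.COLOR_BGR2HSV)
for p in [(204,300),(205,285),(203,315),(210,250),(290,245),(320,285),(250,300),(303,262)]: print(p,c["img"][p[1],p[0]],hsv[p[1],p[0]],toworld(c,*p))
E
```

```text
(204, 300) [125 109 110] [122  33 125] [0.4785278  0.3225298  0.00539693]
(205, 285) [101  81  83] [123  50 101] [0.51442295 0.32105591 0.00272419]
(203, 315) [104  84  84] [120  49 104] [0.44290008 0.32453685 0.00527166]
(210, 250) [230 236 239] [ 20  10 239] [0.59835859 0.30942694 0.00548065]
(290, 245) [220 227 231] [ 19  12 231] [0.6085695  0.11671396 0.01231786]
(320, 285) [222 229 233] [ 19  12 233] [0.51291599 0.04550246 0.00243549]
(250, 300) [ 61 108 165] [ 14 161 165] [4.78023222e-01 2.13265933e-01 4.45948572e-04]
(303, 262) [185 195 199] [ 21  18 199] [0.55906676 0.08251755 0.11879826]
```

```bash
python3 - <<'E'
from h import *
c=pickle.load(open("top0.pkl","rb")); P=cloud(c)
hsv=cv2.cvtColor(c["img"],cv2.COLOR_BGR2HSV).astype(int); H,S,V=hsv[...,0],hsv[...,1],hsv[...,2]
def fit(m,x0,x1,y0,y1,z,name):
    k=np.zeros(m.shape,np.uint8);k[y0:y1,x0:x1]=m[y0:y1,x0:x1]
    n,l,st,ce=cv2.connectedComponentsWithStats(k); i=1+np.argmax(st[1:,4])
    v,u=np.nonzero(l==i); g=np.array([toworld(c,a,b,z) for a,b in zip(u,v)])[:,:2].astype(np.float32)
    rc=cv2.minAreaRect(g); print(name,st[i],rc,np.round(cv2.boxPoints(rc),4).tolist(),"mean",g.mean(0))
    w,vec=np.linalg.eigh(np.cov((g-g.mean(0)).T)); print("  pca ang",np.degrees(np.arctan2(vec[1,1],vec[0,1]))%180, np.sqrt(w*12))
grip=(H>100)&(H<140)&(S>25)&(V<150)
steel=(S<60)&(V>110)
fit(grip,185,225,260,335,.008,"grip")
fit(steel,190,225,220,285,.005,"blade")
fit((grip|steel),185,225,215,335,.007,"spoon")
fit(steel|(V<0),255,355,225,305,.010,"plate")
for n in("top","scene"):
    c=pickle.load(open(n+"0.pkl","rb")); P=cloud(c); z=P[...,2]
    t=(c["z_map"]>0)&(z>.035)&(abs(P[...,0]-.56)<.12)&(abs(P[...,1]-.06)<.12)
    print(n,t.sum()); v,u=np.nonzero(t)
    for a,b in list(zip(u,v))[::max(1,len(u)//45)]: print((int(a),int(b)),np.round(P[b,a],3),c["img"][b,a])
E
```

```text
grip [197 272  14  51 357] ((0.4857708513736725, 0.3228229284286499), (0.01710382290184498, 0.11983051151037216), 81.82679748535156) [[0.4251999855041504, 0.3228999972343445], [0.5439000129699707, 0.3057999908924103], [0.5462999939918518, 0.32280001044273376], [0.427700012922287, 0.33980000019073486]] mean [0.4852686  0.32279685]
  pca ang 171.7672224411641 [0.01690719 0.11900571]
blade [205 229  13  44 300] ((0.5972564220428467, 0.30649852752685547), (0.01742635853588581, 0.10463164001703262), 81.16532135009766) [[0.5442000031471252, 0.3059000074863434], [0.647599995136261, 0.289900004863739], [0.6503000259399414, 0.30709999799728394], [0.5468999743461609, 0.3231000006198883]] mean [0.59537685 0.30698225]
  pca ang 171.6017043247322 [0.01675238 0.10394467]
spoon [197 229  21  94 658] ((0.5377077460289001, 0.3157516121864319), (0.018550001084804535, 0.2247425615787506), 81.47935485839844) [[0.4251999855041504, 0.323199987411499], [0.6474999785423279, 0.289900004863739], [0.6502000093460083, 0.3082999885082245], [0.42800000309944153, 0.3416000008583069]] mean [0.5354252 0.3155352]
  p
[... 4215 characters left out ...]
.045 0.069] [ 78 104 139]
(324, 241) [0.544 0.067 0.087] [103 108 112]
(322, 242) [0.547 0.07  0.085] [ 93  97 107]
(331, 242) [0.54  0.039 0.061] [100 120 146]
(329, 243) [0.539 0.05  0.068] [102 107 110]
(328, 244) [0.541 0.052 0.065] [108 112 116]
(328, 245) [0.541 0.052 0.062] [114 119 122]
(329, 246) [0.541 0.046 0.053] [106 110 114]
(329, 247) [0.542 0.046 0.048] [112 115 120]
(329, 248) [0.537 0.053 0.053] [103 108 111]
(332, 249) [0.534 0.044 0.044] [177 183 189]
(328, 250) [0.54  0.053 0.045] [151 155 158]
(328, 251) [0.539 0.055 0.044] [226 228 230]
(329, 252) [0.535 0.057 0.044] [141 147 152]
(330, 253) [0.533 0.055 0.04 ] [ 88  93 104]
(325, 255) [0.54  0.067 0.039] [119 124 126]
```

```bash
cat > plan.py <<'E'
import sys,numpy as np
from scipy.spatial.transform import Rotation as Ro
from plant import r
def plan(tx,ty,tz,yaw,vmax=1.0,n=5):
    s=r.get_state(); p=np.array(s["tcp_pos"]); e=s["eef_rot"]; R=Ro.from_euler("xyz",e,degrees=True)
    T=np.array([tx,ty,tz]); RT=Ro.from_euler("xyz",[180,0,yaw],degrees=True)
    print("t",round(float(s["time_s"]),2),"pos",np.round(p,4),"rpy",np.round(e,2),"F",np.round(s["contact_force"],1),"w",round(float(s["gripper_width"]),4),"j",np.round(s["joints"],1))
    rows=[]
    for k in range(n):
        d=R.inv().apply(T-p)/.04
        q=(R.inv()*RT).as_rotvec(degrees=True)/8
        m=max(np.abs(d).max()/vmax,1e-9); d=d/max(m,1); d=np.round(d,2)
        mq=np.abs(q).max(); q=np.round(q/max(mq,1),2)
        rows.append([d.tolist(),q.tolist()])
        p=p+R.apply(d*.04); R=R*Ro.from_rotvec(q*8,degrees=True)
    for w in rows: print(w)
    print("end",np.round(p,4),np.round(R.as_euler("xyz",degrees=True),1),"left",np.round(T-p,4))
if __name__=="__main__":
    a=[float(x) for x in sys.argv[1:]]
    plan(*a[:4],*(a[4:5]))
E
python3 - <<'E'
from h import *
c=pickle.load(open("top0.pkl","rb")); P=cloud(c)
m=(P[...,0]>.2)&(P[...,0]<.6)&(P[...,1]<-.2)&(P[...,1]>-.5)&(c["z_map"]>0)
print(P[m][:,2].max(), P[m][P[m][:,2].argmax()])
s=pickle.load(open("scene0.pkl","rb")); P=cloud(s)
for u,v in [(478,135),(485,180),(460,150),(470,185)]: print(P[v,u])
E
python3 plan.py 0.40 -0.45 0.32 -95
```

```text
0.7553296684812387 [ 0.26489908 -0.27514229  0.75532967]
[ 0.36588023 -0.46069559  0.15449733]
[ 0.30513184 -0.42983246  0.04070348]
[ 0.3999717  -0.44426117  0.0997508 ]
[ 0.3371138  -0.40457876  0.02506462]
t 0.1 pos [ 0.2712 -0.6177  0.2427] rpy [ 1.7991e+02 -1.0000e-02 -1.5630e+02] F [-0.4  0.5  0. ] w 0.0877 j [-49.8  20.6   0.6  -0.  -70.1 -16.5]
[[-1.0, 0.55, -0.42], [0.0, 0.0, -1.0]]
[[-1.0, 0.38, -0.39], [0.0, 0.0, -1.0]]
[[-1.0, 0.23, -0.37], [0.0, 0.0, -1.0]]
[[-1.0, 0.08, -0.37], [0.0, 0.0, -1.0]]
[[-1.0, -0.06, -0.36], [0.0, 0.0, -1.0]]
end [ 0.3991 -0.4515  0.3192] [ 179.9    0.  -116.3] left [0.0009 0.0015 0.0008]
```

>>> apply_moves([
  [[-1.0, 0.55, -0.42], [0, 0, -1], 87],
  [[-1.0, 0.4, -0.4], [0, 0, -1], 87],
  [[-1.0, 0.25, -0.4], [0, 0, -1], 87],
  [[-1.0, 0.1, -0.4], [0, 0, -1], 87],
  [[-1.0, -0.05, -0.35], [0, 0, -1], 87],
])

```text
time_s: 0.6
tcp_pos: [0.3956, -0.4455, 0.3173]
eef_rot: [179.3, 0.3, -115.4]
contact_force: [0.2, 0.0, -0.2]
gripper_width: 0.0871
```

```bash
python3 plan.py 0.50 0.0 0.28 -60
```

```text
t 0.6 pos [ 0.3956 -0.4455  0.3173] rpy [ 179.29    0.29 -115.42] F [ 0.2  0.  -0.2] w 0.0871 j [-29.8  11.4  -2.3  -0.2 -77.1   4.4]
[[-1.0, 0.22, 0.09], [0.01, 0.01, -1.0]]
[[-1.0, 0.07, 0.09], [0.01, 0.01, -1.0]]
[[-1.0, -0.07, 0.09], [0.01, 0.01, -1.0]]
[[-1.0, -0.21, 0.09], [0.01, 0.01, -1.0]]
[[-1.0, -0.36, 0.09], [0.01, 0.01, -1.0]]
end [ 0.4425 -0.2463  0.3003] [179.9   0.2 -75.4] left [ 0.0575  0.2463 -0.0203]
```

>>> apply_moves([
  [[-1.0, 0.2, 0], [0, 0, -1], 87],
  [[-1.0, 0.05, 0], [0, 0, -1], 87],
  [[-1.0, -0.1, 0], [0, 0, -1], 87],
  [[-1.0, -0.2, 0], [0, 0, -1], 87],
  [[-1.0, -0.35, 0], [0, 0, -1], 87],
])

```text
time_s: 1.1
tcp_pos: [0.4448, -0.2392, 0.319]
eef_rot: [179.7, 0.7, -73.7]
contact_force: [1.4, 0.6, -0.5]
gripper_width: 0.087
```

```bash
python3 plan.py 0.539 0.315 0.30 -8.4
```

```text
t 1.1 pos [ 0.4448 -0.2392  0.319 ] rpy [179.68   0.66 -73.7 ] F [ 1.4  0.6 -0.5] w 0.087 j [ -6.3   2.3 -12.5  -0.5 -75.8  22.8]
[[-1.0, -0.49, 0.05], [-0.0, 0.01, -1.0]]
[[-1.0, -0.67, 0.05], [-0.0, 0.01, -1.0]]
[[-1.0, -0.9, 0.05], [-0.0, 0.01, -1.0]]
[[-0.84, -1.0, 0.05], [-0.0, 0.01, -1.0]]
[[-0.63, -1.0, 0.04], [-0.0, 0.01, -1.0]]
end [0.4859 0.0034 0.3108] [-180.     0.3  -33.7] left [ 0.0531  0.3116 -0.0108]
```

>>> apply_moves([
  [[-1.0, -0.5, 0.05], [0, 0, -1], 87],
  [[-1.0, -0.7, 0.05], [0, 0, -1], 87],
  [[-1.0, -0.9, 0.05], [0, 0, -1], 87],
  [[-0.85, -1.0, 0.05], [0, 0, -1], 87],
  [[-0.6, -1.0, 0.05], [0, 0, -1], 87],
])

```text
time_s: 1.6
tcp_pos: [0.4824, 0.003, 0.3109]
eef_rot: [-179.8, 0.7, -32.0]
contact_force: [0.8, -0.3, 0.9]
gripper_width: 0.0867
```

```bash
python3 plan.py 0.539 0.315 0.30 -8.4
```

```text
t 1.6 pos [0.4824 0.003  0.3109] rpy [-179.76    0.72  -32.05] F [ 0.8 -0.3  0.9] w 0.0867 j [ 23.2   0.  -15.7  -0.8 -74.4  35. ]
[[-0.4, -1.0, 0.05], [-0.02, 0.03, -1.0]]
[[-0.24, -1.0, 0.04], [-0.01, 0.03, -1.0]]
[[-0.1, -1.0, 0.04], [-0.02, 0.02, -0.96]]
[[0.03, -1.0, 0.03], [0.0, 0.0, 0.0]]
[[0.03, -1.0, 0.03], [0.0, 0.0, 0.0]]
end [0.5188 0.2042 0.3039] [180.    0.   -8.4] left [ 0.0202  0.1108 -0.0039]
```

>>> apply_moves([
  [[-0.4, -1.0, 0.1], [0, 0.05, -1], 87],
  [[-0.25, -1.0, 0.1], [0, 0.03, -1], 87],
  [[-0.1, -1.0, 0.1], [0, 0, -0.8], 87],
  [[0.05, -1.0, 0.1], [0, 0, 0], 87],
  [[0.05, -1.0, 0.1], [0, 0, 0], 87],
])

```text
time_s: 2.1
tcp_pos: [0.5178, 0.2144, 0.2917]
eef_rot: [-179.6, -0.1, -8.2]
contact_force: [0.2, -0.6, -0.0]
gripper_width: 0.0867
```

```bash
python3 plan.py 0.539 0.315 0.25 -8.4
```

```text
t 2.1 pos [0.5178 0.2144 0.2917] rpy [-1.7963e+02 -9.0000e-02 -8.1900e+00] F [ 0.2 -0.6 -0. ] w 0.0867 j [ 42.4   8.   -9.8  -0.2 -71.9  39.5]
[[0.06, -1.0, 0.41], [-0.05, -0.01, 0.03]]
[[0.06, -1.0, 0.41], [0.0, -0.0, -0.0]]
[[0.04, -0.56, 0.23], [0.0, -0.0, -0.0]]
[[-0.0, -0.0, -0.0], [0.0, -0.0, -0.0]]
[[-0.0, -0.0, -0.0], [0.0, -0.0, -0.0]]
end [0.539  0.3149 0.2499] [180.   -0.   -8.4] left [-0.      0.0001  0.0001]
```

>>> apply_moves([
  [[0.05, -1.0, 0.4], [-0.05, 0, 0], 87],
  [[0.05, -1.0, 0.4], [0, 0, 0], 87],
  [[0.05, -0.55, 0.25], [0, 0, 0], 87],
  [[0, 0, 0], [0, 0, 0], 87],
])

```text
time_s: 2.5
tcp_pos: [0.5378, 0.3232, 0.2455]
eef_rot: [179.8, 0.0, -8.0]
contact_force: [-0.3, -0.8, -0.7]
gripper_width: 0.0873
```

```bash
cat > wr.py <<'E'
import sys
from h import *
from plant import r
from scipy.spatial.transform import Rotation as Ro
def wrist(name):
    s=r.get_state(); c=r.capture("wrist")
    T=np.eye(4); T[:3,:3]=Ro.from_euler("xyz",s["eef_rot"],degrees=True).as_matrix(); T[:3,3]=s["tcp_pos"]
    c["camera_from_world"]=np.linalg.inv(T@c["mount"]); c["state"]=s
    pickle.dump(c,open(name+".pkl","wb")); cv2.imwrite(f"pics/{name}.png",c["img"]); print(s["tcp_pos"],s["eef_rot"]); return c
if __name__=="__main__": wrist(sys.argv[1])
E
python3 wr.py w1
```

```text
[0.53782878 0.32321015 0.2455108 ] [ 1.79824910e+02  2.26261001e-02 -7.95145032e+00]
```

View pics/w1.png

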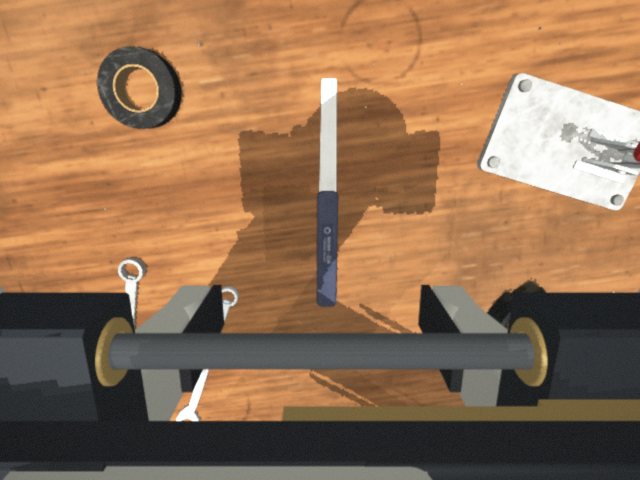

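The wrist view shows the spoon from blade tip (329,78), through the grip/blade boundary (328,191), to grip end (326,306). Checking these against the top view.

```bash
python3 - <<'E'
from h import *
c=pickle.load(open("w1.pkl","rb"))
t=toworld(c,329,78,.005);b=toworld(c,328,191,.008);g=toworld(c,326.5,306,.008)
print(t,b,g,np.linalg.norm(t-g),np.linalg.norm(b-g),np.degrees(np.arctan2(*(t-g)[[1,0]])), (t+g)/2)
for q in [(327,250),(329,140)]: print(toworld(c,*q))
for q,z in [((520,74),.01),((481,166),.01),((619,208),.01)]: print(toworld(c,*q,z))
E
python3 plan.py 0.538 0.316 0.1 -8.4
```

```text
[0.64956148 0.30062137 0.005     ] [0.54811022 0.31527644 0.008     ] [0.42602459 0.33335714 0.008     ] 0.225941072217122 0.1234172304393771 -8.331436824687719 [0.53779303 0.31698925 0.0065    ]
[0.48881215 0.32432992 0.00967721]
[0.59546329 0.3078291  0.00267151]
[0.62878518 0.13191776 0.01      ]
[0.55197518 0.16806038 0.01      ]
[0.49207242 0.03480274 0.01      ]
t 2.55 pos [0.5377 0.3222 0.2462] rpy [ 1.7984e+02  1.0000e-02 -7.9700e+00] F [-0.1  0.3 -0.6] w 0.087 j [ 48.8  16.   -5.5   0.1 -68.6  33.2]
[[0.01, 0.04, 1.0], [0.02, 0.0, 0.05]]
[[0.01, 0.04, 1.0], [0.0, 0.0, 0.0]]
[[0.01, 0.04, 1.0], [0.0, 0.0, 0.0]]
[[-0.0, 0.03, 0.66], [0.0, 0.0, 0.0]]
[[-0.0, 0.0, -0.0], [0.0, 0.0, 0.0]]
end [0.538  0.316  0.0998] [180.    0.   -8.4] left [-0.     -0.      0.0002]
```

>>> apply_moves([
  [[0, 0.05, 1], [0, 0, 0.05], 60],
  [[0, 0.05, 1], [0, 0, 0], 60],
  [[0, 0.05, 1], [0, 0, 0], 60],
  [[0, 0, 0.6], [0, 0, 0], 60],
  [[0, 0, 0.2], [0, 0, 0], 60],
])

```text
time_s: 3.05
tcp_pos: [0.5388, 0.3135, 0.095]
eef_rot: [-179.8, -0.3, -8.5]
contact_force: [1.5, -0.3, 0.3]
gripper_width: 0.0603
```

```bash
python3 plan.py 0.538 0.3165 0.020 -8.4 0.5
```

```text
t 3.05 pos [0.5388 0.3135 0.095 ] rpy [-179.82   -0.31   -8.47] F [ 1.5 -0.3  0.3] w 0.0603 j [ 48.2  22.9 -16.9   0.2 -49.8  33.2]
[[-0.01, -0.02, 0.5], [-0.02, -0.04, -0.01]]
[[-0.01, -0.02, 0.5], [-0.0, 0.0, 0.0]]
[[-0.01, -0.02, 0.5], [-0.0, 0.0, 0.0]]
[[-0.0, -0.01, 0.38], [-0.0, 0.0, 0.0]]
[[-0.0, -0.0, -0.0], [-0.0, 0.0, 0.0]]
end [0.5381 0.3165 0.0198] [-180.     0.    -8.4] left [-0.0001  0.      0.0002]
```

>>> apply_moves([
  [[0, -0.05, 0.5], [-0.02, -0.04, 0], 60],
  [[0, -0.02, 0.5], [0, 0, 0], 60],
  [[0, 0, 0.4], [0, 0, 0], 60],
  [[0, 0, 0.3], [0, 0, 0], 60],
  [[0, 0, 0], [0, 0, 0], 60],
])

```text
time_s: 3.55
tcp_pos: [0.542, 0.315, 0.0302]
eef_rot: [-179.7, -0.2, -8.6]
contact_force: [-0.2, 0.8, 0.9]
gripper_width: 0.0602
```

```bash
python3 plan.py 0.538 0.3165 0.020 -8.4 0.5
```

```text
t 3.55 pos [0.542  0.315  0.0302] rpy [-179.75   -0.21   -8.58] F [-0.2  0.8  0.9] w 0.0602 j [ 48.   27.7 -19.5   0.1 -42.4  33.4]
[[-0.1, -0.02, 0.25], [-0.03, -0.03, -0.02]]
[[-0.0, -0.0, 0.0], [-0.0, 0.0, -0.0]]
[[-0.0, -0.0, 0.0], [-0.0, 0.0, -0.0]]
[[-0.0, -0.0, 0.0], [-0.0, 0.0, -0.0]]
[[-0.0, -0.0, 0.0], [-0.0, 0.0, -0.0]]
end [0.5382 0.3164 0.0202] [-180.     0.    -8.4] left [-0.0002  0.0001 -0.0002]
```

>>> apply_moves([
  [[-0.1, -0.02, 0.22], [-0.03, -0.03, 0], 60],
  [[0, 0, 0], [0, 0, 0], 60],
  [[0, 0, 0], [0, 0, 0], 60],
])

```text
time_s: 3.85
tcp_pos: [0.5393, 0.3173, 0.0236]
eef_rot: [-179.8, -0.1, -8.6]
contact_force: [0.5, -0.5, -0.8]
gripper_width: 0.06
```

```bash
python3 plan.py 0.538 0.3165 0.020 -8.4 0.5|head -2
```

```text
t 3.85 pos [0.5393 0.3173 0.0236] rpy [-1.7984e+02 -1.0000e-01 -8.5700e+00] F [ 0.5 -0.5 -0.8] w 0.06 j [ 48.3  28.2 -19.8  -0.  -41.8  33.1]
[[-0.03, 0.03, 0.09], [-0.02, -0.01, -0.02]]
```

>>> apply_moves([
  [[-0.03, 0.03, 0.1], [0, 0, 0], 60],
  [[0, 0, 0], [0, 0, 0], 30],
  [[0, 0, 0], [0, 0, 0], 10],
  [[0, 0, 0], [0, 0, 0], 5],
  [[0, 0, 0], [0, 0, 0], 5],
], squeeze=35)

```text
time_s: 4.35
tcp_pos: [0.5383, 0.317, 0.0209]
eef_rot: [-179.7, -0.2, -8.5]
contact_force: [0.9, -0.1, 0.3]
gripper_width: 0.0336
```

>>> apply_moves([
  [[0, 0, 0], [0, 0, 0], 5],
  [[0, 0, 0], [0, 0, 0], 5],
  [[0, 0, 0], [0, 0, 0], 5],
])

```text
time_s: 4.65
tcp_pos: [0.5383, 0.3169, 0.0209]
eef_rot: [-179.7, -0.2, -8.6]
contact_force: [0.2, 0.7, -0.2]
gripper_width: 0.0204
```

```bash
python3 wr.py w2;  python3 plan.py 0.538 0.3165 0.020 -8.4 0.5|head -1
```

```text
[0.53832751 0.31694772 0.02091075] [-179.73203509   -0.17975208   -8.55175023]
t 4.7 pos [0.5383 0.3169 0.0209] rpy [-179.73   -0.18   -8.55] F [-1.  -0.5  0.7] w 0.0205 j [ 48.4  28.3 -20.2   0.  -41.3  33.1]
```

View pics/w2.png

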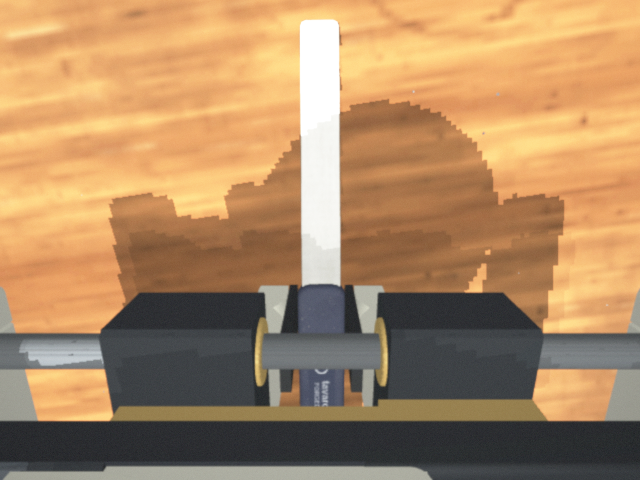

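>>> apply_moves([
  [[0, 0, -0.3], [0, 0, 0], 5],
  [[0, 0, -0.7], [0, 0, 0], 5],
  [[0, 0, -0.8], [0, 0, 0], 5],
  [[0, 0, -0.5], [0, 0, 0], 5],
  [[0, 0, 0], [0, 0, 0], 5],
], squeeze=45)

```text
time_s: 5.2
tcp_pos: [0.5372, 0.3156, 0.1172]
eef_rot: [-179.9, -0.1, -8.6]
contact_force: [0.8, 0.2, -1.5]
gripper_width: 0.0194
```

```bash
python3 wr.py w3;  python3 plan.py 0.6324 0.105 0.10 -24.4 0.6
```

```text
[0.53719995 0.31556522 0.11724367] [-1.79907703e+02 -6.85948262e-02 -8.55646353e+00]
t 5.25 pos [0.5367 0.3152 0.1159] rpy [-1.7996e+02 -1.0000e-02 -8.5800e+00] F [ 0.5 -0.7 -2.2] w 0.0201 j [ 48.4  21.7 -15.5  -0.  -52.7  33.1]
[[0.39, 0.6, 0.05], [-0.0, 0.0, 1.0]]
[[0.52, 0.6, 0.05], [-0.01, 0.0, 0.98]]
[[0.6, 0.52, 0.06], [0.0, 0.0, -0.0]]
[[0.6, 0.52, 0.05], [0.0, 0.0, -0.0]]
[[0.6, 0.52, 0.06], [0.0, 0.0, -0.0]]
end [0.6014 0.1737 0.1051] [180.    0.  -24.4] left [ 0.031  -0.0687 -0.0051]
```

View pics/w3.png

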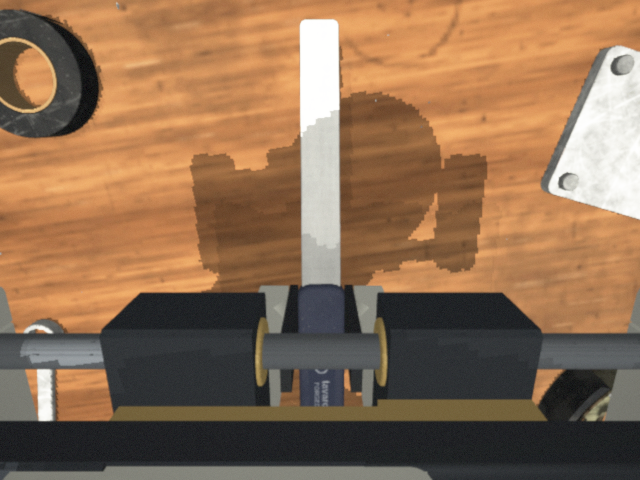

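>>> apply_moves([
  [[0.4, 0.6, 0.05], [0, 0, 0.6], 5],
  [[0.5, 0.6, 0.05], [0, 0, 0.6], 5],
  [[0.6, 0.55, 0.05], [0, 0, 0.5], 5],
  [[0.6, 0.5, 0.05], [0, 0, 0.25], 5],
  [[0.4, 0.35, 0], [0, 0, 0], 5],
])

```text
time_s: 5.75
tcp_pos: [0.5999, 0.1831, 0.1029]
eef_rot: [179.8, 0.3, -24.6]
contact_force: [0.4, 1.0, -0.9]
gripper_width: 0.02
```

```bash
python3 plan.py 0.6324 0.105 0.10 -24.4 0.5
```

```text
t 5.75 pos [0.5999 0.1831 0.1029] rpy [179.81   0.26 -24.56] F [ 0.4  1.  -0.9] w 0.02 j [ 34.7  23.1 -15.3  -0.2 -51.9  30.8]
[[0.5, 0.46, 0.02], [0.02, 0.03, -0.02]]
[[0.5, 0.47, 0.02], [0.0, 0.0, 0.0]]
[[0.5, 0.47, 0.03], [0.0, 0.0, 0.0]]
[[0.05, 0.04, 0.0], [0.0, 0.0, 0.0]]
[[-0.0, 0.0, 0.0], [0.0, 0.0, 0.0]]
end [0.6325 0.1051 0.1001] [180.    0.  -24.4] left [-0.0001 -0.0001 -0.0001]
```

>>> apply_moves([
  [[0.5, 0.45, 0.1], [0, 0, 0], 5],
  [[0.5, 0.45, 0.1], [0, 0, 0], 5],
  [[0.4, 0.35, 0.1], [0, 0, 0], 5],
  [[0, 0, 0], [0, 0, 0], 5],
])

```text
time_s: 6.15
tcp_pos: [0.6283, 0.1076, 0.0845]
eef_rot: [179.4, 0.6, -24.8]
contact_force: [-0.3, 0.7, -2.2]
gripper_width: 0.0198
```

```bash
python3 plan.py 0.6324 0.105 0.06 -24.4 0.5;  python3 - <<'E'
from h import *
from plant import r
for n in("scene","top"):
    c=r.capture(n); pickle.dump(c,open(n+"1.pkl","wb"))
    u,v=map(int,proj(c,[.59,.1,.05])); cv2.imwrite(f"pics/{n}1.png",cv2.resize(c["img"][v-80:v+80,u-100:u+100],None,fx=4,fy=3.75))
E
```

```text
t 6.15 pos [0.6283 0.1076 0.0845] rpy [179.44   0.62 -24.8 ] F [-0.3  0.7 -2.2] w 0.0198 j [ 27.1  25.3 -14.4  -0.2 -51.1  38.2]
[[0.1, 0.01, 0.5], [0.07, 0.08, -0.05]]
[[0.02, 0.0, 0.11], [0.0, -0.0, 0.0]]
[[0.0, 0.0, 0.0], [0.0, -0.0, 0.0]]
[[0.0, 0.0, 0.0], [0.0, -0.0, 0.0]]
[[0.0, 0.0, 0.0], [0.0, -0.0, 0.0]]
end [0.6322 0.1051 0.0601] [180.   -0.  -24.4] left [ 0.0002 -0.0001 -0.0001]
```

View pics/scene1.png

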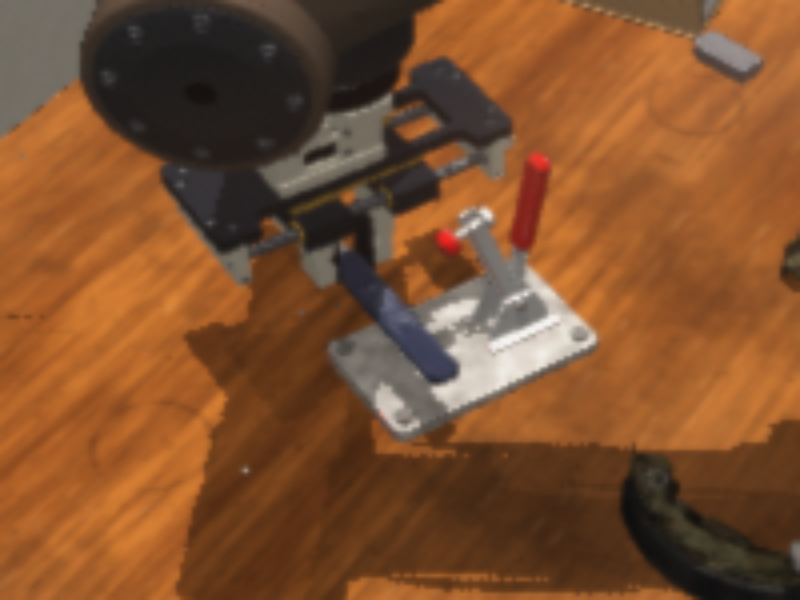

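View pics/top1.png

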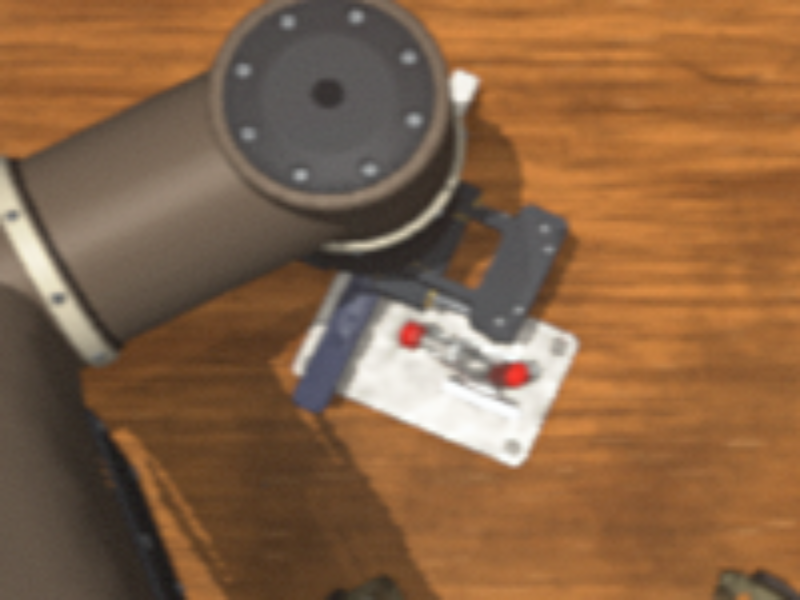

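The hand is clear of the clamp arm and the spoon lies square over the foot end of the plate. Lowering now.

>>> apply_moves([
  [[0.1, 0, 0.5], [0.07, 0.08, -0.05], 5],
  [[0.03, 0, 0.3], [0, 0, 0], 5],
  [[0, 0, 0.25], [0, 0, 0], 5],
  [[0, 0, 0], [0, 0, 0], 5],
])

```text
time_s: 6.65
tcp_pos: [0.6318, 0.11, 0.0413]
eef_rot: [-180.0, -0.0, -24.2]
contact_force: [-0.0, -0.7, -2.3]
gripper_width: 0.02
```

```bash
python3 plan.py 0.6324 0.105 0.031 -24.4 0.5
```

```text
t 6.65 pos [0.6318 0.11   0.0413] rpy [-1.7996e+02 -3.0000e-02 -2.4170e+01] F [-0.  -0.7 -2.3] w 0.02 j [ 27.3  28.1 -16.8  -0.  -45.1  38.6]
[[0.06, 0.11, 0.26], [-0.01, -0.0, 0.03]]
[[0.0, -0.0, -0.0], [0.0, -0.0, -0.0]]
[[0.0, -0.0, -0.0], [0.0, -0.0, -0.0]]
[[0.0, -0.0, -0.0], [0.0, -0.0, -0.0]]
[[0.0, -0.0, -0.0], [0.0, -0.0, -0.0]]
end [0.6322 0.105  0.0309] [180.   -0.  -24.4] left [0.0002 0.     0.0001]
```

>>> apply_moves([
  [[0.06, 0.11, 0.15], [0, 0, 0.03], 5],
  [[0, 0, 0], [0, 0, 0], 5],
  [[0, 0, 0.1], [0, 0, 0], 5],
  [[0, 0, 0], [0, 0, 0], 5],
])

```text
time_s: 7.05
tcp_pos: [0.6329, 0.1058, 0.0318]
eef_rot: [-179.9, -0.1, -24.4]
contact_force: [0.6, 0.2, -1.8]
gripper_width: 0.0201
```

```bash
python3 plan.py 0.6324 0.105 0.0305 -24.4 0.5
```

```text
t 7.05 pos [0.6329 0.1058 0.0318] rpy [-1.7991e+02 -8.0000e-02 -2.4350e+01] F [ 0.6  0.2 -1.8] w 0.0201 j [ 26.9  28.8 -17.2   0.  -43.9  38.7]
[[-0.0, 0.02, 0.03], [-0.01, -0.01, 0.01]]
[[-0.0, 0.0, 0.0], [-0.0, -0.0, -0.0]]
[[-0.0, 0.0, 0.0], [-0.0, -0.0, -0.0]]
[[-0.0, 0.0, 0.0], [-0.0, -0.0, -0.0]]
[[-0.0, 0.0, 0.0], [-0.0, -0.0, -0.0]]
end [0.6326 0.1051 0.0306] [-180.    -0.   -24.4] left [-0.0002 -0.0001 -0.0001]
```

>>> apply_moves([
  [[0, 0.02, 0.05], [0, 0, 0], 5],
  [[0, 0, 0], [0, 0, 0], 5],
  [[0, 0, 0], [0, 0, 0], 5],
])

```text
time_s: 7.35
tcp_pos: [0.6338, 0.1056, 0.0315]
eef_rot: [-179.8, -0.2, -24.3]
contact_force: [-0.2, 0.2, -0.8]
gripper_width: 0.02
```

```bash
python3 plan.py 0.6324 0.105 0.0305 -24.4 0.5|head -2
```

```text
t 7.35 pos [0.6338 0.1056 0.0315] rpy [-179.78   -0.21  -24.33] F [-0.2  0.2 -0.8] w 0.02 j [ 26.8  28.8 -17.3   0.  -43.6  38.8]
[[-0.02, 0.03, 0.03], [-0.03, -0.03, 0.01]]
```

>>> apply_moves([
  [[0, 0, 0.03], [0, 0, 0], 5],
  [[0, 0, 0], [0, 0, 0], 50],
  [[0, 0, 0], [0, 0, 0], 50],
  [[0, 0, 0], [0, 0, 0], 50],
  [[0, 0, 0], [0, 0, 0], 50],
])

```text
time_s: 7.85
tcp_pos: [0.6344, 0.1056, 0.0309]
eef_rot: [-179.7, -0.3, -24.3]
contact_force: [-0.4, 0.1, -0.2]
gripper_width: 0.0459
```

```bash
python3 wr.py w4
```

```text
[0.63435961 0.10562707 0.03091406] [-179.72878036   -0.28038947  -24.31773474]
```

View pics/w4.png

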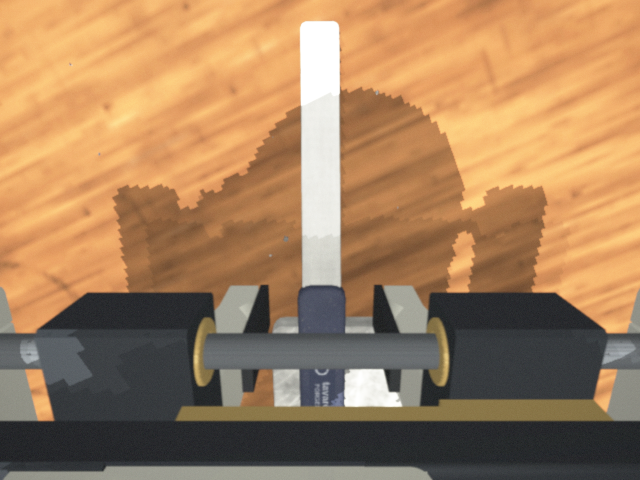

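>>> apply_moves([
  [[0, 0, -0.5], [0, 0, 0], 50],
  [[0.1, 0, -1], [0, 0, 0], 50],
  [[0.2, 0, -1], [0, 0, 0], 50],
  [[0.2, 0, -1], [0, 0, 0], 50],
  [[0.1, 0, -1], [0, 0, 0], 50],
])

```text
time_s: 8.4
tcp_pos: [0.6515, 0.0938, 0.2087]
eef_rot: [179.6, 0.4, -24.3]
contact_force: [0.4, 1.2, -0.7]
gripper_width: 0.05
```

>>> apply_moves([
  [[0, 0.9, -1], [0, 0, 1], 0],
  [[0, 1, -0.5], [0, 0, 1], 0],
  [[0, 1, 0], [0, 0, 1], 0],
  [[0, 1, 0], [0, 0, 1], 0],
  [[0, 1, 0], [0, 0, 1], 0],
])

```text
time_s: 8.9
tcp_pos: [0.5297, -0.0497, 0.2741]
eef_rot: [-179.8, -0.2, -65.5]
contact_force: [-0.5, -0.3, 0.5]
gripper_width: 0.0156
```

```bash
python3 plan.py 0.53 -0.02 0.25 -114.4; python3 - <<'E'
from h import *
from plant import r
for n in("scene","top"):
    c=r.capture(n); pickle.dump(c,open(n+"2.pkl","wb"))
    u,v=map(int,proj(c,[.59,.1,.05])); cv2.imwrite(f"pics/{n}2.png",cv2.resize(c["img"][v-80:v+80,u-100:u+100],None,fx=4,fy=3.75))
E
```

```text
t 8.9 pos [ 0.5297 -0.0497  0.2741] rpy [-179.84   -0.18  -65.52] F [-0.5 -0.3  0.5] w 0.0156 j [ 15.9   5.8 -14.8   0.2 -69.3   8.5]
[[-0.67, -0.31, 0.6], [-0.0, -0.0, 1.0]]
[[-0.0, -0.0, 0.0], [-0.01, -0.0, 1.0]]
[[-0.0, -0.0, 0.0], [-0.0, -0.0, 1.0]]
[[-0.0, -0.0, 0.0], [-0.01, -0.0, 1.0]]
[[-0.0, 0.0, 0.0], [-0.01, -0.01, 1.0]]
end [ 0.53   -0.0202  0.25  ] [-180.    -0.  -105.5] left [ 0.      0.0002 -0.    ]
```

View pics/scene2.png

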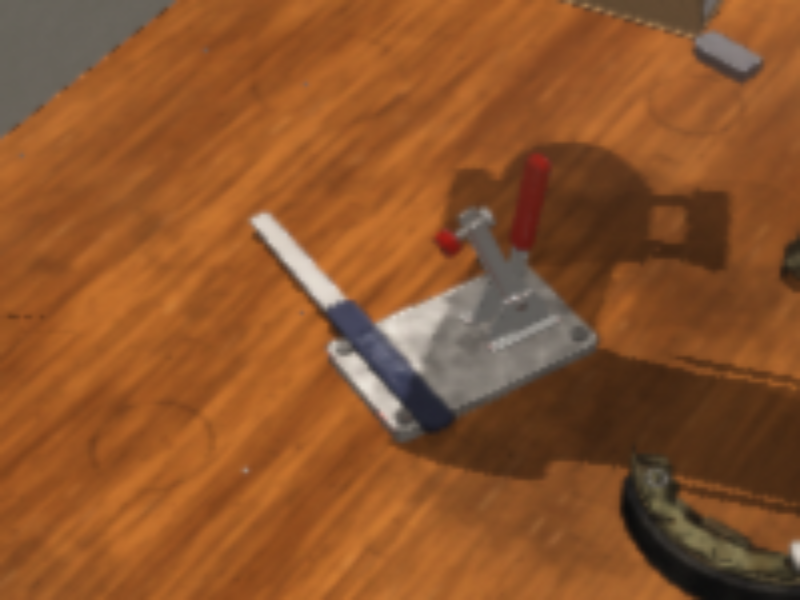

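View pics/top2.png

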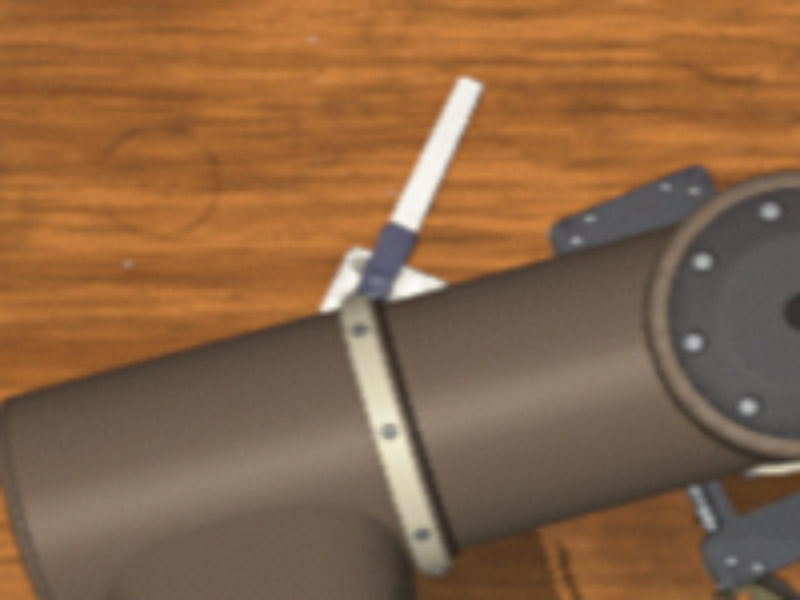

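```bash
python3 - <<'E'
from h import *
c=pickle.load(open("scene2.pkl","rb"))
hsv=cv2.cvtColor(c["img"],cv2.COLOR_BGR2HSV).astype(int); H,S,V=hsv[...,0],hsv[...,1],hsv[...,2]
u,v=map(int,proj(c,[.59,.1,.05]))
a=np.radians(65.6); C=np.array([.5598,.083]); Y=np.array([np.cos(a),np.sin(a)]); X=np.array([Y[1],-Y[0]])
def cl(g): d=g-C; return np.c_[d@X,d@Y+.041]
def get(m,z):
    k=np.zeros(m.shape,np.uint8); k[v-60:v+60,u-70:u+60]=m[v-60:v+60,u-70:u+60]
    n,l,st,ce=cv2.connectedComponentsWithStats(k); i=1+np.argmax(st[1:,4]); b,q=np.nonzero(l==i)
    g=cl(np.array([toworld(c,x,y,z)[:2] for x,y in zip(q,b)])); print(st[i]); return g
for nm,m,z in [("grip",(H>100)&(H<140)&(S>40)&(V<150),.017),("steel",(S<70)&(V>60),.010)]:
    g=get(m,z); print(nm,g.min(0),g.max(0),g.mean(0)); 
    rc=cv2.minAreaRect(g.astype(np.float32)); print(rc)
E
```

```text
[282 253  31  34 261]
grip [-0.05580946  0.08122972] [0.06530569 0.10081766] [0.00199724 0.09115042]
((0.004724323749542236, 0.09087905287742615), (0.12107448279857635, 0.018521025776863098), 0.8726082444190979)
[ 263  228   86   62 1964]
steel [-0.04980419 -0.04204471] [0.17449533 0.11580492] [0.01605437 0.04107994]
((0.05744946002960205, 0.035306721925735474), (0.15470370650291443, 0.22511471807956696), 85.42021942138672)
```

```bash
python3 plan.py 0.5495 0.0603 0.25 -114.4
```

```text
t 9.0 pos [ 0.527  -0.0506  0.2748] rpy [-1.7983e+02 -1.4000e-01 -6.5550e+01] F [0.9 0.  1.2] w 0.0075 j [ 15.8   5.5 -15.    0.1 -69.3   8.6]
[[-1.0, -0.72, 0.27], [-0.0, -0.0, 1.0]]
[[-1.0, -0.53, 0.25], [-0.01, -0.0, 1.0]]
[[-0.44, -0.16, 0.1], [-0.0, -0.0, 1.0]]
[[0.0, 0.0, -0.0], [-0.01, -0.0, 1.0]]
[[0.0, 0.0, -0.0], [-0.0, -0.0, 1.0]]
end [0.5495 0.0604 0.2499] [-1.799e+02 -1.000e-01 -1.055e+02] left [-0.     -0.0001  0.0001]
```

>>> apply_moves([
  [[-1, -0.7, 0.25], [0, 0, 1], 0],
  [[-1, -0.55, 0.2], [0, 0, 1], 0],
  [[-0.4, -0.15, 0], [0, 0, 1], 0],
  [[0, 0, 0], [0, 0, 1], 0],
  [[0, 0, 0], [0, 0, 1], 0],
])

```text
time_s: 9.5
tcp_pos: [0.5495, 0.0595, 0.2581]
eef_rot: [-179.6, 0.1, -106.4]
contact_force: [-0.1, -0.9, -0.1]
gripper_width: 0.0006
```

```bash
python3 plan.py 0.5495 0.0603 0.22 -114.4
```

```text
t 9.5 pos [0.5495 0.0595 0.2581] rpy [-1.7959e+02  1.3000e-01 -1.0641e+02] F [-0.1 -0.9 -0.1] w 0.0006 j [ 26.6   8.2 -14.    0.2 -67.3 -43.1]
[[-0.02, 0.01, 0.95], [-0.05, 0.02, 1.0]]
[[0.0, 0.0, 0.0], [-0.0, -0.0, -0.0]]
[[0.0, 0.0, 0.0], [-0.0, -0.0, -0.0]]
[[0.0, 0.0, 0.0], [-0.0, -0.0, -0.0]]
[[0.0, 0.0, 0.0], [-0.0, -0.0, -0.0]]
end [0.5497 0.0604 0.2201] [-180.    -0.  -114.4] left [-0.0002 -0.0001 -0.0001]
```

>>> apply_moves([
  [[0, 0, 0.8], [-0.05, 0, 1], 0],
  [[0, 0, 0.5], [0, 0, 0], 0],
  [[0, 0, 0.3], [0, 0, 0], 0],
  [[0, 0, 0], [0, 0, 0], 0],
])

```text
time_s: 9.9
tcp_pos: [0.5511, 0.0615, 0.1925]
eef_rot: [-179.9, 0.2, -114.8]
contact_force: [0.7, 0.8, 0.4]
gripper_width: 0.0003
```

```bash
python3 plan.py 0.5495 0.0603 0.159 -114.4;python3 - <<'E'
from h import *
from plant import r
c=r.capture("scene")
u,v=map(int,proj(c,[.55,.06,.1])); cv2.imwrite("pics/scene3.png",cv2.resize(c["img"][v-60:v+60,u-80:u+80],None,fx=5,fy=5))
E
```

```text
t 9.9 pos [0.5511 0.0615 0.1925] rpy [-179.94    0.24 -114.79] F [0.7 0.8 0.4] w 0.0003 j [ 26.5  11.4 -18.9  -0.1 -59.4 -51.3]
[[0.05, 0.03, 0.84], [-0.01, 0.03, -0.05]]
[[-0.0, -0.0, -0.0], [0.0, 0.0, 0.0]]
[[-0.0, -0.0, -0.0], [0.0, 0.0, 0.0]]
[[-0.0, -0.0, -0.0], [0.0, 0.0, 0.0]]
[[-0.0, -0.0, -0.0], [0.0, 0.0, 0.0]]
end [0.5493 0.0603 0.1589] [ 180.     0.  -114.4] left [0.0002 0.     0.0001]
```

View pics/scene3.png

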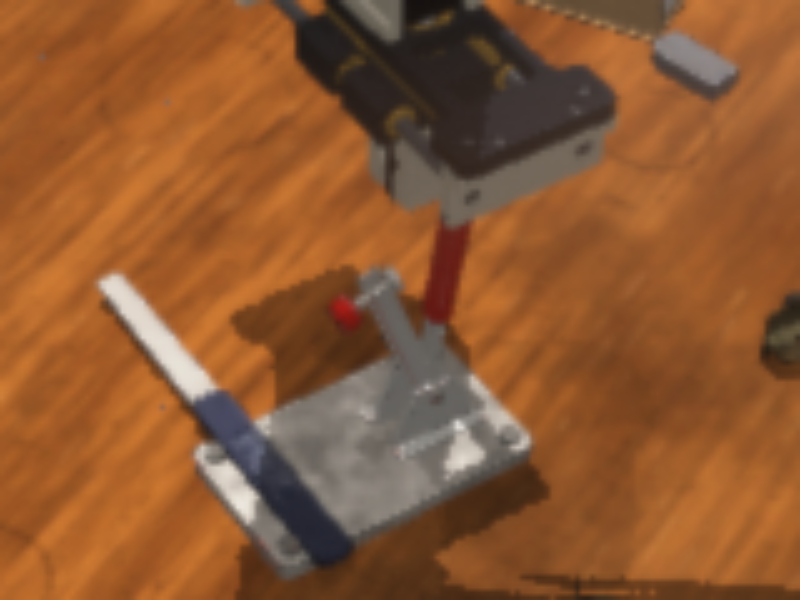

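>>> apply_moves([
  [[0.05, 0.03, 0.5], [0, 0.03, -0.05], 0],
  [[0, 0, 0.3], [0, 0, 0], 0],
  [[0, 0, 0], [0, 0, 0], 0],
])

```text
time_s: 10.25
tcp_pos: [0.5522, 0.061, 0.1639]
eef_rot: [-179.6, 0.2, -114.2]
contact_force: [0.8, -0.4, 0.0]
gripper_width: 0.0002
```

```bash
cat > lev.py <<'E'
import sys
from plan import *
s=r.get_state(); p=np.array(s["tcp_pos"]); a=np.radians(65.6); Y=np.array([np.cos(a),np.sin(a)]);X=np.array([Y[1],-Y[0]]); O=np.array([.5429,.0457])
d=p[:2]-O; print("clamp x %.1f y %.1f tip z %.1f mm"%(d@X*1e3,d@Y*1e3,(p[2]-.017)*1e3),"F clampY %.1f Z %.1f"%(s["contact_force"][:2]@Y,s["contact_force"][2]),"t",s["time_s"],"rpy",np.round(s["eef_rot"],1))
E
python3 lev.py
```

```text
clamp x 2.1 y 17.7 tip z 146.9 mm F clampY 0.0 Z 0.0 t 10.25 rpy [-179.6    0.2 -114.2]
```

>>> apply_moves([
  [[0, 0.05, 0.2], [0, 0, 0], 0],
  [[0.3, 0, 0], [0, 0, 0], 0],
  [[0.3, 0, 0], [0, 0, 0], 0],
])

```text
time_s: 10.55
tcp_pos: [0.5425, 0.0414, 0.1571]
eef_rot: [-179.5, 0.5, -114.1]
contact_force: [1.1, 7.2, -3.4]
gripper_width: 0.0004
```

```bash
python3 lev.py
```

```text
clamp x 1.4 y -4.1 tip z 140.1 mm F clampY 7.0 Z -3.4 t 10.55 rpy [-179.5    0.5 -114.1]
```

>>> apply_moves([
  [[0.35, 0, 0.1], [0, 0, 0], 0],
  [[0.35, 0, 0.15], [0, 0, 0], 0],
  [[0.3, 0, 0.2], [0, 0, 0], 0],
])

```text
time_s: 10.85
tcp_pos: [0.5299, 0.0066, 0.1438]
eef_rot: [-178.9, 1.2, -114.0]
contact_force: [-1.0, 5.2, 7.6]
gripper_width: 0.0003
```

```bash
python3 lev.py
```

```text
clamp x 4.4 y -41.0 tip z 126.8 mm F clampY 4.3 Z 7.6 t 10.85 rpy [-178.9    1.2 -114. ]
```

>>> apply_moves([
  [[0.25, 0.05, 0.25], [0, 0, 0], 0],
  [[0.25, 0.05, 0.3], [0, 0, 0], 0],
  [[0.2, 0, 0.35], [0, 0, 0], 0],
])

```text
time_s: 11.15
tcp_pos: [0.5218, -0.018, 0.1145]
eef_rot: [-178.1, 1.8, -113.8]
contact_force: [-2.0, 1.0, 10.2]
gripper_width: 0.0003
```

```bash
python3 lev.py;  python3 plan.py 0.5 0 0.1 -114.4|sed -n 2p
```

```text
clamp x 7.1 y -66.7 tip z 97.5 mm F clampY 0.1 Z 10.2 t 11.15 rpy [-178.1    1.8 -113.8]
[[-0.18, 0.69, 0.35], [-0.24, 0.22, 0.07]]
```

>>> apply_moves([
  [[0.15, 0.1, 0.3], [-0.15, 0.12, 0.05], 0],
  [[0.1, 0.1, 0.35], [-0.1, 0.1, 0], 0],
  [[0.1, 0, 0.35], [0, 0, 0], 0],
])

```text
time_s: 11.45
tcp_pos: [0.5167, -0.0298, 0.0811]
eef_rot: [-179.2, 0.4, -114.1]
contact_force: [-3.9, 3.8, 7.6]
gripper_width: -0.0
```

```bash
python3 lev.py;  python3 plan.py 0.5 0 0.1 -114.4|sed -n 2p
```

```text
clamp x 7.4 y -79.6 tip z 64.1 mm F clampY 1.8 Z 7.6 t 11.45 rpy [-179.2    0.4 -114.1]
[[-0.51, 0.68, -0.48], [-0.11, 0.05, 0.04]]
```

>>> apply_moves([
  [[0.05, 0.1, 0.2], [-0.1, 0.05, 0], 0],
  [[0, 0, 0.2], [0, 0, 0], 0],
  [[0, 0, 0.2], [0, 0, 0], 0],
])

```text
time_s: 11.75
tcp_pos: [0.5172, -0.0317, 0.0723]
eef_rot: [-179.3, 0.2, -113.7]
contact_force: [-43.3, 19.8, 113.0]
gripper_width: 0.0005
```

```bash
python3 lev.py
```

```text
clamp x 8.6 y -81.1 tip z 55.3 mm F clampY 0.1 Z 113.0 t 11.75 rpy [-179.3    0.2 -113.7]
```

Force reached 113 N vertically, about 123 N in total, which is over what I intended. Backing off at once.

>>> apply_moves([
  [[0, 0, -0.25], [0, 0, 0], 0],
  [[0, 0, -0.5], [0, 0, 0], 0],
  [[0, 0, -1], [0, 0, 0], 0],
])

```text
time_s: 12.05
tcp_pos: [0.5139, -0.0327, 0.1465]
eef_rot: [-179.3, 0.2, -113.7]
contact_force: [0.9, 0.2, 0.1]
gripper_width: 0.0005
```

```bash
python3 lev.py
```

```text
clamp x 6.0 y -83.4 tip z 129.5 mm F clampY 0.6 Z 0.1 t 12.05 rpy [-179.3    0.2 -113.7]
```

Next I'll rise and move toward the robot and right, clear of both cameras' views.

>>> apply_moves([
  [[0.8, 0, -1], [0, 0, 0], 0],
  [[1, 0, -1], [0, 0, 0], 0],
  [[1, 0, -0.5], [0, 0, 0], 0],
  [[1, 0, 0], [0, 0, 0], 0],
  [[1, 0, 0], [0, 0, 0], 0],
])

```text
time_s: 12.55
tcp_pos: [0.4386, -0.2071, 0.253]
eef_rot: [-178.4, 0.5, -113.2]
contact_force: [0.7, -0.2, -0.4]
gripper_width: 0.0007
```

>>> apply_moves([
  [[0.6, 0, 0], [0, 0, 0], 0],
  [[0.3, 0, 0], [0, 0, 0], 0],
  [[0, 0, 0], [0, 0, 0], 0],
])

```text
time_s: 12.85
tcp_pos: [0.4198, -0.246, 0.2557]
eef_rot: [-178.2, 0.5, -113.5]
contact_force: [-0.2, -0.4, 0.4]
gripper_width: 0.0004
```

```bash
python3 lev.py;python3 - <<'E'
from h import *
from plant import r
for n in("scene","top"):
    c=r.capture(n); pickle.dump(c,open(n+"4.pkl","wb"))
    u,v=map(int,proj(c,[.57,.06,.05])); cv2.imwrite(f"pics/{n}4.png",cv2.resize(c["img"][v-60:v+60,u-80:u+80],None,fx=5,fy=5))
E
```

```text
clamp x 8.4 y -316.5 tip z 238.7 mm F clampY -0.4 Z 0.4 t 12.85 rpy [-178.2    0.5 -113.5]
```

View pics/scene4.png

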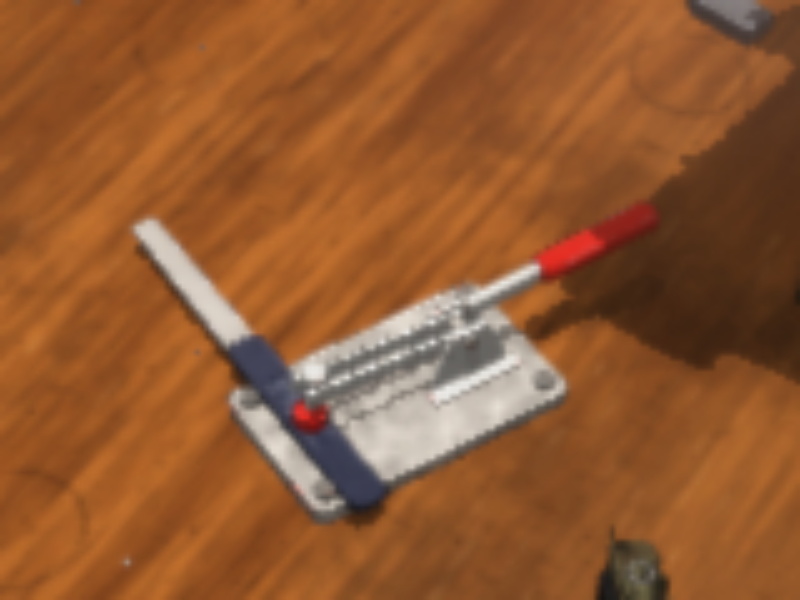

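View pics/top4.png

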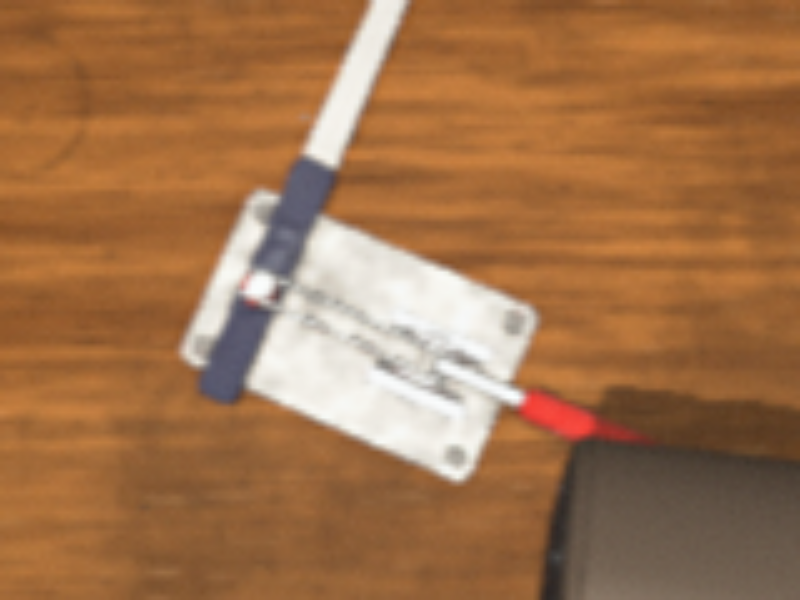

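```bash
python3 - <<'E'
from h import *
a=np.radians(65.6); Y=np.array([np.cos(a),np.sin(a)]);X=np.array([Y[1],-Y[0]]); O=np.array([.5429,.0457])
for n in("scene","top"):
    c=pickle.load(open(n+"4.pkl","rb")); P=cloud(c); hsv=cv2.cvtColor(c["img"],cv2.COLOR_BGR2HSV).astype(int)
    d=P[...,:2]-O; x,y,z=d@X,d@Y,P[...,2]
    m=(c["z_map"]>0)&((hsv[...,0]<8)|(hsv[...,0]>172))&(hsv[...,1]>140)&(abs(x)<.03)&(y<-.03)&(y>-.13)&(z>.025)&(z<.1)
    print(n,m.sum())
    for lo in range(-120,-35,12):
        k=m&(y*1e3>lo)&(y*1e3<lo+12)
        if k.sum(): print(lo+6,k.sum(),"zmax %.4f z90 %.4f x %.4f"%(z[k].max(),np.percentile(z[k],85),x[k].mean()))
    # model
    for th in (0,.04,.08,.15): 
        p=[]
        for rho in (38,113):
            yy=-3-rho*np.cos(th)+8*np.sin(th); zz=40+rho*np.sin(th)+8*np.cos(th); w=O+Y*yy/1e3; p.append(np.round(proj(c,[*w,zz/1e3]),1))
        print(th,p)
    v,u=np.nonzero(m); k=cv2.fitLine(np.c_[u,v].astype(np.float32),cv2.DIST_L2,0,.01,.01).ravel(); print("line",k, u.min(),u.max(),v.min(),v.max())
E
```

```text
scene 161
-114 17 zmax 0.0621 z90 0.0607 x -0.0014
-102 25 zmax 0.0638 z90 0.0605 x -0.0032
-90 25 zmax 0.0625 z90 0.0598 x -0.0027
-78 28 zmax 0.0619 z90 0.0599 x -0.0027
-66 29 zmax 0.0624 z90 0.0600 x -0.0028
-54 28 zmax 0.0597 z90 0.0587 x -0.0019
-42 9 zmax 0.0600 z90 0.0587 x -0.0044
0 [array([342. , 240.4]), array([365.9, 229. ])]
0.04 [array([341.9, 240.1]), array([365.9, 227.9])]
0.08 [array([341.8, 239.7]), array([365.8, 226.7])]
0.15 [array([341.6, 239.1]), array([365.6, 224.8])]
line [  0.8916239  -0.4527767 355.14285   232.6708   ] 343 367 225 240
top 130
-102 7 zmax 0.0586 z90 0.0576 x 0.0070
-90 16 zmax 0.0604 z90 0.0594 x 0.0047
-78 25 zmax 0.0652 z90 0.0605 x 0.0027
-66 35 zmax 0.0612 z90 0.0591 x 0.0005
-54 36 zmax 0.0638 z90 0.0588 x 0.0006
-42 11 zmax 0.0593 z90 0.0570 x -0.0001
0 [array([335.9, 278.5]), array([365.5, 291.7])]
0.04 [array([335.8, 278.4]), array([365.5, 291.5])]
0.08 [array([335.7, 278.3]), array([365.4, 291.4])]
0.15 [array([335.3, 278.1]), array([365.1, 291. ])]
line [9.5839185e-01 2.8545591e-01 3.4695386e+02 2.8233078e+02] 337 363 277 287
```

```bash
python3 - <<'E'
from h import *
from plant import r
a=pickle.load(open("scene0.pkl","rb"))["img"];c=r.capture("scene");b=c["img"]
for n,(u,v) in dict(tape=(176,358),pad=(382,186),stone=(413,183)).items():
    w=28 if n=="tape" else 14
    t=a[v-w:v+w,u-w:u+w]; res=cv2.matchTemplate(b[v-w-15:v+w+15,u-w-15:u+w+15],t,cv2.TM_CCOEFF_NORMED); _,m,_,l=cv2.minMaxLoc(res); print(n,m,l)
s=r.get_state(); print(s["time_s"],s["contact_force"],s["gripper_width"])
print(r.close_job())
E
```

```text
tape 0.9997719526290894 (15, 15)
pad 0.8967186212539673 (15, 15)
stone 0.7217516899108887 (15, 15)
13.0 [-0.04316591  0.14722618 -0.15897676] 0.00010349559423013417
the job is handed in; nothing more can be done
None
```

The spoon is clamped as asked and the job is handed in at about 13 s, but the lever press may have broken the 120 N wrist force limit. The last reading of that press was about 113 N vertical, or about 123 N taken over all three axes. I backed off in the next move. I don't know whether the judge counts it as a failure.

**Spoon:** I laid it flat across the plate with the blade past the side away from the robot. Measured before clamping, it was within about 1° of square. The foot line ran within about 1 mm of the grip's centre line and about 57 mm from the spoon's middle.

**Lever:** I pushed it down with the closed fingers. The last pictures show the foot on the middle of the grip and the lever down at about 0.03–0.04 rad. I could not measure the foot's holding force directly. That angle is close to the 0.04 rad where the foot first meets the grip, so the holding force is inferred from the press, not confirmed.

**Rest of the bench:** Image matching found the tape roll, scuff pad and oil stone in their original places. The match on the stone was weaker (0.72), probably because of a shadow. The robot is clear of everything, with the wrist force reading close to zero.

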